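# Sort the polishing bars and set the speed lever

## Task

Get the jeweller's polishing bench ready for the fine polish: put both green wax bars in the green-walled tray and the red bar in the red-walled tray, each lying flat on the tray floor, not on another bar or on the rim; the wax is brittle, so set the bars down, do not let them fall. Set the lever of the grey speed controller so that it points at the green mark. Leave the white bar, the pliers and the mallet where they are.

Things in the scene. Friction and masses are not known exactly. Their poses are not given: they have to be found in the camera images.
- green_bar_a: First bar of green polishing wax, 110 long (x) x 34 wide (y) x 28 high (z) mm, about 160 g, a brown cardboard sleeve around part of its -x half; lies flat on the table. Origin: centre of its underside; x along its length.
- green_bar_b: Second bar of green polishing wax, 110 long (x) x 34 wide (y) x 28 high (z) mm, about 160 g, a brown cardboard sleeve around part of its -x half; lies flat on the table. Origin: centre of its underside; x along its length.
- red_bar: The bar of dark red polishing wax, 110 long (x) x 34 wide (y) x 28 high (z) mm, about 160 g, a brown cardboard sleeve around part of its -x half; lies flat on the table. Origin: centre of its underside; x along its length.
- green_bar_a_center (a point): Middle of the first green bar, 14 mm above its underside.
- green_bar_b_center (a point): Middle of the second green bar, 14 mm above its underside.
- red_bar_center (a point): Middle of the red bar, 14 mm above its underside.
- white_bar: Bystander: bar of white polishing wax, 110 long (x) x 34 wide (y) x 28 high (z) mm, about 160 g, a brown cardboard sleeve around part of its -x half; lies flat on the table. Origin: centre of its underside; x along its length.
- green_tray: Fixed open tray with green walls and a pale wooden floor: outside 160 (x) x 190 (y) x 22 (z) mm, walls 6 mm thick, inner floor 6 mm above the table; inside 148 x 178 mm, room for two bars side by side along x. Origin: centre of its underside, on the table.
- red_tray: Fixed open tray with red walls, the same in size and origin as the green tray.
- speed_box: Fixed grey speed controller, 120 (x) x 90 (y) x 50 (z) mm, with the lever on top and, beside the lever on its +y side, a thin metal fan (55 mm radius about the hinge) with a white, a green and a red mark on its rim. Origin: centre of its underside, on the table.
- lever_hinge (a point): The lever's pivot, in the middle of the top of the controller, 50 mm above the table; the lever turns about the controller's y axis.
- speed_lever (a joint): Lever angle, 0 to 1.4 rad. 0: leans 0.7 rad from upright to the controller's -x (white mark); 0.7: upright; 1.4: leans 0.7 rad to +x. The green mark is at 0.5, the red at 1.3. It turns stiffly (about 1.5 N at the knob) and stays where it is left.
- lever_knob (a point): Centre of the lever's black knob, a cylinder along the controller's y axis, 22 mm in diameter and 26 mm long, 88 mm from the pivot; pinch it across its flat ends (along y); the lever below it is a 7 mm square bar.
- green_mark (a point): Centre of the green mark (12 mm along the rim), 55 mm from the pivot, 14.5 mm to the side of the lever's plane; the lever points at it at 0.5 rad.
- pliers: Bystander: pliers with yellow handles, about 140 x 65 x 16 mm, lying on the table. Origin: at the pivot, at table height.
- mallet: Bystander: wooden mallet, about 220 x 75 x 42 mm, lying on the table. Origin: middle of the handle's length, at table height.
There are look-alikes about, which are no part of the job. Leave any blue or purple look-alike of the green_bar_b alone.

How it is judged (in metres and radians):
At the end, for the whole second after the job is handed in: Both green bars rest on the green tray's floor, the red bar on the red tray's (bar middle within 65 mm in x and 80 mm in y of the tray centre, under 27 mm above its underside); lever at 0.5 rad within 0.1; white bar, pliers and mallet within 30 mm of their start (x of green_bar_a_center in the frame of green_tray between -0.065 and 0.065 m and y of green_bar_a_center in the frame of green_tray between -0.08 and 0.08 m and z of green_bar_a_center in the frame of green_tray between 0.01 and 0.027 m and linear speed of each of green_bar_a, green_bar_b, red_bar below 0.02 m/s and x of green_bar_b_center in the frame of green_tray between -0.065 and 0.065 m and y of green_bar_b_center in the frame of green_tray between -0.08 and 0.08 m and z of green_bar_b_center in the frame of green_tray between 0.01 and 0.027 m and x of red_bar_center in the frame of red_tray between -0.065 and 0.065 m and y of red_bar_center in the frame of red_tray between -0.08 and 0.08 m and z of red_bar_center in the frame of red_tray between 0.01 and 0.027 m and value of joint speed_lever between 0.4 and 0.6 rad and distance of each of white_bar, pliers, mallet from where it was at the start of the episode below 0.03 m); the robot touches nothing.
It fails at once if a red or green bar is dropped: it falls free with its middle above 50 mm ((height (world z) of green_bar_a_center above 0.05 m and contact force between the fingers and green_bar_a below 0.02 N and linear speed of green_bar_a above 0.35 m/s) or (height (world z) of green_bar_b_center above 0.05 m and contact force between the fingers and green_bar_b below 0.02 N and linear speed of green_bar_b above 0.35 m/s) or (height (world z) of red_bar_center above 0.05 m and contact force between the fingers and red_bar below 0.02 N and linear speed of red_bar above 0.35 m/s)).
It fails at once if the white bar, the pliers or the mallet is moved by more than 30 mm (distance of any of white_bar, pliers, mallet from where it was at the start of the episode above 0.03 m).
It also fails if it takes over 72 s, if anything falls off the work surface, if the arm or the gripper's body presses on something with over 40 N, if the wrist force passes 120 N, or if a joint passes its speed limit or range.

## Robot

A 6-joint arm with a two-finger parallel gripper is mounted at the origin on the work surface. World frame = base frame: x ahead of the robot, y to its left, z up, the work surface at z = 0. Lengths are in mm, angles in degrees, forces in N, time in s.
With the tool pointing down it reaches from about 300 to 850 mm from the base axis. Payload 4.2 kg.
Tool frame: the origin (TCP) lies on the centre line of the jaws, within the pads' length; the fingertips stand 14 mm ahead of it and the grasp point (between the pads) lies 5 mm behind it; z points along the fingers, y is the line along which they close (so a half turn about z gives the same grasp; the last joint's range is limited). The gripper opens to 91 mm and grips with 3 to 60 N. Pads are 32 mm wide; open, the fingers measure 118 mm over their backs; the gripper's body (76 mm by 178 mm) begins 60 mm behind the grasp point.
Start: joints at [63.541, 18.312, 89.639, -0, 72.044, -1.146], TCP at [245.855, 519.805, 227.976] pointing down, gripper open.
Joint ranges: [-177.97, 177.97], [-48.28, 115.42], [12.27, 149.76], [-77.06, 257.06], [2.81, 150.46], [-146.56, 146.56]. Speed limits (degrees/s): [147.25, 147.25, 180, 180, 180, 180].

## Interface

Orientations are given as [roll, pitch, yaw] about the fixed x, y, z axes, in that order (R = Rz(yaw) Ry(pitch) Rx(roll)).
In Python, from workcell import * gives the robot as it stands. The module is installed in compiled form; this text tells all that it offers.
- The arm moves only by the shell command python3 -m crank 'ROWS' [FORCE]. ROWS is JSON, a list of rows, each an object of numbers: "grip": the finger opening in m, from 0 to 0.0912; "x", "y", "z": the shift along the tool's x, y, z in m; "yaw": the turn about the tool's z in rad. In form: [{"grip": .., "x": .., "y": .., "z": .., "yaw": ..}, ...]. A call has exactly 5 rows; each row is the pose to reach, as a shift and turn from the pose commanded when the call began, along the tool's axes at that moment; what a row does not reach only later rows make up. A row lasts 1/12 s, in which the tool goes at most 41.7 mm and 7.16 degrees, less where a joint would pass 70% of its speed; a pose out of reach is approached as far as the arm can. A call with a gripper value outside its range is refused whole. The fingers move at their own pace and stop on an object; FORCE is the grip in N (left out, the last holds). Time passes only in rows, so rows that repeat a pose let the fingers close, or fill a call up. It gives the time, the measured TCP pose, the force, the opening and the grip force at its end, in the units of the state.
- state(): the state, without advancing time (a new reading comes with each control period).
- grab_frame(name): name is "scene" or "top" or "wrist"; returns the picture (420x560x3 uint8, red, green, blue); there is no depth.
- camera_model(name): a dict with "intrinsics" (3x3 intrinsics, pixels), "R" (3x3) and "t" (3): a world point X has camera coordinates R X + t. Camera axes: x right, y down, z forward; pixel columns grow to the right and rows downward; lengths in mm; the calibration is good to about 2 mm. A picture is of the moment at which its call begins: read the wrist's pose just before it. camera_model takes no time and is no camera call; for the wrist camera it gives the pose at the moment of the call.
- job_done(): hands the job in; it is judged then, once.
The state is a dict: "time_s": time; "qpos": joint angles; "qvel": joint speeds; "effort": joint torques, N m; "ee_pos": TCP position; "ee_rot": TCP orientation; "force": force on the tool from outside, world axes, zero at the start; "torque": the same for the moment, N m; "gripper_width": finger opening in mm; "gripper_force": force on a finger pad.
Only numpy, scipy, OpenCV 4.12 (cv2) and the standard library are available. Lean on these libraries where they do the work, as an engineer would, in place of code of your own. Each camera call takes 0.05 s, during which the arm holds its last target. There are 200 camera calls.

## Working session

There is one attempt and no reset: what is moved stays moved. The work goes in short steps, Python scripts to look and compute and a shell command to move; the robot and the scene stay as the last step left them, time stands still between calls to the robot, and variables do not carry over. Pictures are saved under pics/ and viewed, at most 10 in all, crops included, and the job is handed in when it is done.

```bash
mkdir -p pics
python3 - <<'E'
from workcell import *
import cv2,numpy as np
s=state();print(s['time_s'],s['ee_pos'],s['ee_rot'],s['gripper_width'])
for n in("top","scene"):
    f=np.array(grab_frame(n));np.save(f'pics/{n}.npy',f);cv2.imwrite(f'pics/{n}0.png',f[:,:,::-1])
    m=camera_model(n);print(n,m)
E
```

```text
0.0 [245.63903545 519.35064443 227.12261599] [-1.79898578e+02 -2.06941742e-04  1.54688907e+02] 91.4844660076326
top {'intrinsics': array([[521.35363144,   0.        , 280.52177345],
       [  0.        , 521.35363144, 201.48135464],
       [  0.        ,   0.        ,   1.        ]]), 'R': array([[-0.10302985, -0.99466502, -0.00513355],
       [-0.97023664,  0.1016339 , -0.21979856],
       [ 0.21914769, -0.01766505, -0.97553177]]), 't': array([  24.71155398,  523.12665968, 1435.38417052])}
scene {'intrinsics': array([[413.31372669,   0.        , 277.71014213],
       [  0.        , 413.31372669, 205.11844893],
       [  0.        ,   0.        ,   1.        ]]), 'R': array([[ 0.77232471,  0.63492926,  0.01947773],
       [ 0.41943367, -0.48668932, -0.76629557],
       [-0.47706387,  0.59999862, -0.64219289]]), 't': array([-366.04429019, -148.53372399, 1684.98114322])}
```

View pics/top0.png

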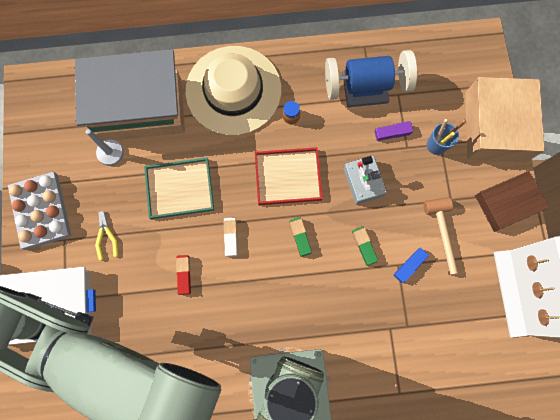

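View pics/scene0.png

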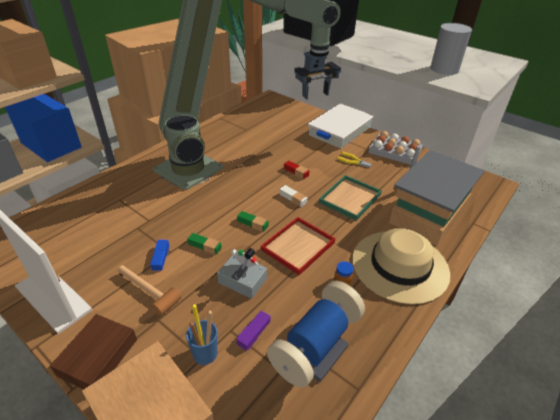

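Top view: green bars near (302,237) and (365,245), red bar (183,275), green tray (180,188), red tray (289,176), controller (365,180). The white bar is at (231,237), the pliers at (105,238) and the mallet at (442,235). I'll zoom in and measure.

```bash
cat > h.py <<'E'
import numpy as np,cv2
from workcell import *
def ray(m,uv,z):
    uv=np.atleast_2d(uv).astype(float);K=np.array(m['intrinsics']);R=np.array(m['R']);t=np.array(m['t'])
    d=(R.T@np.linalg.inv(K)@np.c_[uv,np.ones(len(uv))].T).T;c=-R.T@t
    return (c+d*((z-c[2])/d[:,2])[:,None])[:,:2]
def proj(m,X):
    p=np.array(m['R'])@np.array(X,float)+np.array(m['t']);q=np.array(m['intrinsics'])@p;return q[:2]/q[2]
def mask(f,c):
    h=cv2.cvtColor(f,cv2.COLOR_RGB2HSV);H,S,V=h[...,0],h[...,1],h[...,2]
    if c=='g':return ((H>40)&(H<85)&(S>90)&(V>35)).astype(np.uint8)
    return (((H<5)|(H>173))&(S>150)&(V>50)).astype(np.uint8)
E
python3 - <<'E'
from h import *
f=np.load('pics/top.npy');m=camera_model('top')
for c in 'gr':
    M=mask(f,c);n,l,st,ce=cv2.connectedComponentsWithStats(M)
    for i in range(1,n):
        if st[i,4]<12:continue
        p=np.argwhere(l==i)[:,::-1]
        big=st[i,2]>50
        w=ray(m,p,22 if big else 28).astype(np.float32)
        r=cv2.minAreaRect(w);print(c,st[i],np.round(ce[i]),np.round(r[0],1),np.round(r[1],1),round(r[2],1))
cv2.imwrite('pics/crop1.png',cv2.resize(f[135:305,135:475],None,fx=2.35,fy=2.35,interpolation=cv2.INTER_CUBIC)[:,:,::-1])
E
```

```text
g [ 90 120  83  11 240] [132. 125.] [814.8 397.1] [ 10.  249.6] 0.1
g [145 158  69  61 372] [176. 189.] [605.2 265.6] [161.2 189. ] 2.2
g [363 175   5   5  19] [365. 177.] [ 577.4 -285.9] [11.8 12.4] 82.1
g [290 217  11   5  21] [295. 219.] [473.8 -66. ] [ 4.7 30.4] 12.7
g [352 226  12   7  24] [357. 229.] [ 425.8 -242. ] [ 5.2 35.3] 20.5
g [294 232  18  24 265] [303. 244.] [398.5 -80. ] [63.9 33.8] 11.8
g [358 241  20  24 280] [368. 253.] [ 353.5 -262.7] [62.1 36.9] 15.3
r [255 147  68  58 574] [289. 176.] [607.8 -60.2] [190.  163.4] 88.4
r [358 162   5   5  17] [360. 164.] [ 618.2 -274.9] [10.6 13.9] 56.9
r [176 255  12   3  23] [181. 256.] [399.8 268.1] [ 5.3 31.5] 2.2
r [177 271  14  23 288] [183. 283.] [325.6 266.9] [36.7 61.9] 86.6
```

View pics/crop1.png

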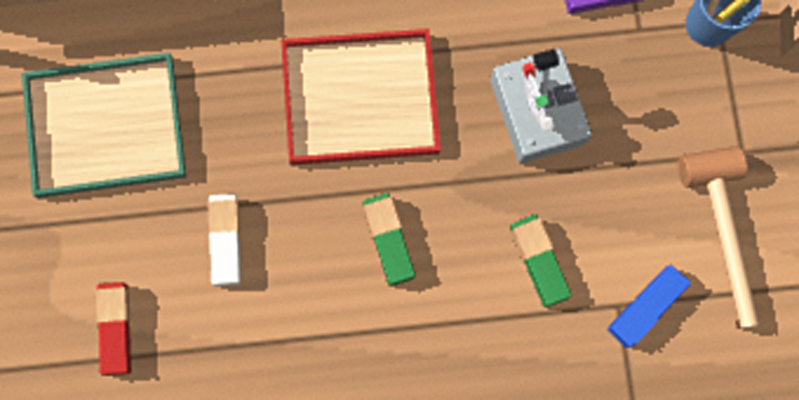

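Both green bars have a green tip, a sleeve and a green body; the lever's knob (crop 545,58) is at the red side. Next I'll compute the exact poses.

Run:
```python
from h import *
f=np.load('pics/top.npy');m=camera_model('top')
G=mask(f,'g');R=mask(f,'r')
def bar(M,x0,x1,y0,y1,name):
    p=np.argwhere(M[y0:y1,x0:x1])[:,::-1]+[x0,y0]
    w=ray(m,p,28).astype(np.float32);r=cv2.minAreaRect(w)
    b=cv2.boxPoints(r);e=[b[1]-b[0],b[2]-b[1]];L=max(e,key=np.linalg.norm);L=L*np.sign(L[0])
    print(name,np.round(r[0],1),np.round(r[1],1),'axis yaw',np.degrees(np.arctan2(L[1],L[0])).round(1))
bar(G,285,320,210,262,'g1');bar(G,345,385,220,270,'g2');bar(R,170,195,250,300,'red')
def c(M,x0,x1,y0,y1):
    return (np.argwhere(M[y0:y1,x0:x1])[:,::-1]+[x0,y0]).mean(0)
gm=ray(m,c(G,360,372,172,182),104)[0];rm=ray(m,c(R,355,366,158,170),95.4)[0]
d=rm-gm;yaw=np.arctan2(d[1],d[0]);print('marks',gm,rm,np.linalg.norm(d),'exp 42',np.degrees(yaw))
h=cv2.cvtColor(f,cv2.COLOR_RGB2HSV)
ex=np.array([np.cos(yaw),np.sin(yaw)]);ey=np.array([-ex[1],ex[0]])
print('hinge',(gm+rm)/2-ex*10.1-ey*14.5)
K=(f.max(2)<45).astype(np.uint8);n,l,st,ce=cv2.connectedComponentsWithStats(K)
for i in range(1,n):
    if 330<ce[i][0]<400 and 140<ce[i][1]<205 and st[i,4]>8:
        print('dark',st[i],ce[i],ray(m,ce[i],118)[0])
# box top by grey
B=((h[...,1]<50)&(h[...,2]>90)).astype(np.uint8);n,l,st,ce=cv2.connectedComponentsWithStats(B)
for i in range(1,n):
    if 330<ce[i][0]<400 and 140<ce[i][1]<215 and st[i,4]>100:
        r=cv2.minAreaRect(ray(m,np.argwhere(l==i)[:,::-1],50).astype(np.float32));print('box',st[i],r)
```

```text
g1 [421.5 -75.2] [111.1  33.8] axis yaw 11.8
g2 [ 376.4 -256.4] [109.6  36.9] axis yaw 15.3
red [348.4 266.7] [ 36.8 108.5] axis yaw -1.5
marks [ 556.74747744 -272.06646517] [ 599.72894769 -263.01197115] 43.92482950193607 exp 42 11.896014648712143
hinge [ 571.34410075 -283.80978122]
dark [363 157   9   8  37] [367.35135135 160.59459459] [ 600.67057131 -281.92460431]
box [ 344  156   43   48 1122] ((566.1631469726562, -279.3167419433594), (123.93172454833984, 97.38119506835938), 10.519096374511719)
```

```bash
cat >> h.py <<'E'
def go(x,y,z,psi):
    s=state();p=np.array(s['ee_pos']);a=np.radians(s['ee_rot'][2])
    d=(np.array([x,y])-p[:2])/1000;tx=np.array([np.cos(a),np.sin(a)]);ty=np.array([tx[1],-tx[0]])
    dy=-np.radians((psi-s['ee_rot'][2]+180)%360-180)
    print('t%.2f pos %s yaw %.1f w %.1f F %.1f q6 %.0f| x %.4f y %.4f z %.4f yaw %.3f'%(s['time_s'],np.round(p,1),s['ee_rot'][2],s['gripper_width'],s['gripper_force'],s['qpos'][5],d@tx,d@ty,-(z-p[2])/1000,dy))
E
python3 -m crank '[{"grip":0.08,"x":-0.02,"y":-0.0185,"z":0.01,"yaw":0},{"grip":0.08,"x":-0.04,"y":-0.037,"z":0.02,"yaw":0},{"grip":0.08,"x":-0.06,"y":-0.0555,"z":0.03,"yaw":0},{"grip":0.08,"x":-0.08,"y":-0.074,"z":0.04,"yaw":0},{"grip":0.08,"x":-0.1,"y":-0.0925,"z":0.05,"yaw":0}]' 20
python3 -m crank '[{"grip":0.08,"x":-0.02,"y":-0.0185,"z":0.01,"yaw":-0.083},{"grip":0.08,"x":-0.04,"y":-0.037,"z":0.02,"yaw":-0.166},{"grip":0.08,"x":-0.06,"y":-0.0555,"z":0.03,"yaw":-0.249},{"grip":0.08,"x":-0.08,"y":-0.074,"z":0.04,"yaw":-0.332},{"grip":0.08,"x":-0.1,"y":-0.0925,"z":0.05,"yaw":-0.415}]'
python3 -c "
from h import *
go(349,266.7,17,178.5)"
```

```text
time_s: 0.52
ee_pos: [296.8, 392.0, 177.2]
ee_rot: [-180.0, -0.0, 154.7]
force: [0.5, 1.5, -0.2]
gripper_width: 79.9
gripper_force: 0.0
time_s: 0.93
ee_pos: [347.6, 265.7, 127.3]
ee_rot: [-180.0, -0.0, 178.7]
force: [0.8, 0.8, -1.0]
gripper_width: 79.9
gripper_force: 0.0
t0.93 pos [347.6 265.7 127.3] yaw 178.7 w 79.9 F 0.0 q6 -53| x -0.0014 y 0.0011 z 0.1103 yaw 0.004
```

```bash
python3 -m crank '[{"grip":0.08,"x":-0.001,"y":0.001,"z":0.03,"yaw":0},{"grip":0.08,"x":-0.001,"y":0.001,"z":0.06,"yaw":0},{"grip":0.08,"x":-0.001,"y":0.001,"z":0.085,"yaw":0},{"grip":0.08,"x":-0.001,"y":0.001,"z":0.102,"yaw":0},{"grip":0.08,"x":-0.001,"y":0.001,"z":0.11,"yaw":0}]'
python3 -m crank '[{"grip":0.02,"x":0,"y":0,"z":0,"yaw":0},{"grip":0.02,"x":0,"y":0,"z":0,"yaw":0},{"grip":0.02,"x":0,"y":0,"z":0,"yaw":0},{"grip":0.02,"x":0,"y":0,"z":0,"yaw":0},{"grip":0.02,"x":0,"y":0,"z":0,"yaw":0}]' 20
python3 -m crank '[{"grip":0.02,"x":0,"y":0,"z":0,"yaw":0},{"grip":0.02,"x":0,"y":0,"z":0,"yaw":0},{"grip":0.02,"x":0,"y":0,"z":-0.005,"yaw":0},{"grip":0.02,"x":0,"y":0,"z":-0.015,"yaw":0},{"grip":0.02,"x":0,"y":0,"z":-0.03,"yaw":0}]' 20
python3 -c "
from h import *
go(606,-60,90,178.4)"
```

```text
time_s: 1.35
ee_pos: [347.2, 266.9, 15.7]
ee_rot: [-179.8, -0.2, 178.4]
force: [-0.1, 0.1, 0.6]
gripper_width: 79.8
gripper_force: 0.0
time_s: 1.77
ee_pos: [349.2, 268.5, 18.9]
ee_rot: [179.9, 0.1, 178.5]
force: [0.1, 1.2, -1.3]
gripper_width: 49.4
gripper_force: 0.0
time_s: 2.18
ee_pos: [347.6, 267.3, 47.6]
ee_rot: [-179.9, -0.1, 178.5]
force: [1.0, -0.1, -1.3]
gripper_width: 33.6
gripper_force: 20.0
t2.18 pos [347.6 267.3  47.6] yaw 178.5 w 33.6 F 20.0 q6 -52| x -0.2670 y -0.3203 z -0.0424 yaw 0.001
```

```bash
python3 -m crank '[{"grip":0.02,"x":-0.008,"y":-0.01,"z":-0.015,"yaw":0},{"grip":0.02,"x":-0.023,"y":-0.028,"z":-0.03,"yaw":0},{"grip":0.02,"x":-0.043,"y":-0.052,"z":-0.043,"yaw":0},{"grip":0.02,"x":-0.066,"y":-0.08,"z":-0.043,"yaw":0},{"grip":0.02,"x":-0.089,"y":-0.107,"z":-0.043,"yaw":0}]'
python3 -m crank '[{"grip":0.02,"x":-0.02,"y":-0.024,"z":0,"yaw":0},{"grip":0.02,"x":-0.04,"y":-0.048,"z":0,"yaw":0},{"grip":0.02,"x":-0.06,"y":-0.072,"z":0,"yaw":0},{"grip":0.02,"x":-0.08,"y":-0.096,"z":0,"yaw":0},{"grip":0.02,"x":-0.1,"y":-0.12,"z":0,"yaw":0}]'
python3 -m crank '[{"grip":0.02,"x":-0.02,"y":-0.024,"z":0,"yaw":0},{"grip":0.02,"x":-0.04,"y":-0.048,"z":0,"yaw":0},{"grip":0.02,"x":-0.06,"y":-0.072,"z":0,"yaw":0},{"grip":0.02,"x":-0.072,"y":-0.087,"z":0,"yaw":0},{"grip":0.02,"x":-0.078,"y":-0.094,"z":0,"yaw":0}]'
python3 -c "
from h import *
go(606,-60,45,178.4)
f=np.array(grab_frame('wrist'));cv2.imwrite('pics/w1.png',f[:,:,::-1])"
```

```text
time_s: 2.6
ee_pos: [435.6, 157.7, 92.3]
ee_rot: [180.0, 0.1, 178.5]
force: [0.2, 0.8, -2.0]
gripper_width: 33.9
gripper_force: 20.0
time_s: 3.02
ee_pos: [531.8, 34.6, 91.1]
ee_rot: [180.0, -0.0, 178.4]
force: [-0.9, 0.5, -1.3]
gripper_width: 33.7
gripper_force: 20.0
time_s: 3.43
ee_pos: [608.3, -62.3, 90.9]
ee_rot: [-180.0, 0.0, 178.3]
force: [-0.2, 0.3, -2.2]
gripper_width: 34.0
gripper_force: 20.0
t3.43 pos [608.3 -62.3  90.9] yaw 178.3 w 34.0 F 20.0 q6 -95| x 0.0023 y 0.0023 z 0.0459 yaw -0.001
```

View pics/w1.png

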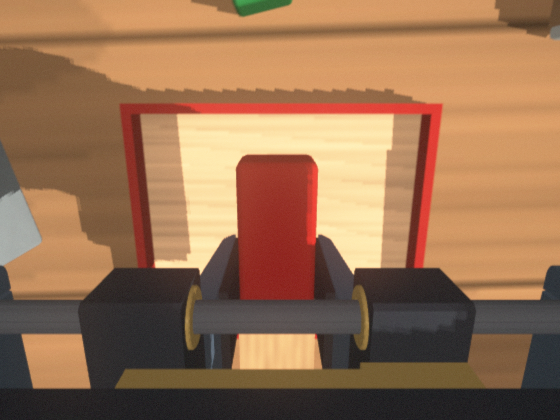

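The red bar is level between the fingers (277,230) and centred over the red tray. Lowering it now.

```bash
python3 -m crank '[{"grip":0.02,"x":0.001,"y":0.001,"z":0.016,"yaw":0},{"grip":0.02,"x":0.002,"y":0.002,"z":0.032,"yaw":0},{"grip":0.02,"x":0.002,"y":0.002,"z":0.046,"yaw":0},{"grip":0.02,"x":0.002,"y":0.002,"z":0.056,"yaw":0},{"grip":0.02,"x":0.002,"y":0.002,"z":0.062,"yaw":0}]'
python3 -m crank '[{"grip":0.02,"x":0,"y":0,"z":0.002,"yaw":0},{"grip":0.02,"x":0,"y":0,"z":0.003,"yaw":0},{"grip":0.02,"x":0,"y":0,"z":0.004,"yaw":0},{"grip":0.02,"x":0,"y":0,"z":0.004,"yaw":0},{"grip":0.02,"x":0,"y":0,"z":0.004,"yaw":0}]'
python3 -c "
from h import *
go(606,-60,24,178.4)"
```

```text
time_s: 3.9
ee_pos: [603.4, -56.9, 27.7]
ee_rot: [180.0, -0.2, 178.5]
force: [0.2, -0.4, -1.8]
gripper_width: 34.2
gripper_force: 20.0
time_s: 4.32
ee_pos: [605.3, -58.0, 25.6]
ee_rot: [180.0, 0.1, 178.5]
force: [0.1, -0.0, -1.8]
gripper_width: 33.7
gripper_force: 20.0
t4.32 pos [605.3 -58.   25.6] yaw 178.5 w 33.7 F 20.0 q6 -95| x -0.0007 y -0.0020 z 0.0016 yaw 0.001
```

```bash
python3 -m crank '[{"grip":0.02,"x":0,"y":0,"z":0.001,"yaw":0},{"grip":0.02,"x":0,"y":0,"z":0.001,"yaw":0},{"grip":0.02,"x":0,"y":0,"z":0.0015,"yaw":0},{"grip":0.02,"x":0,"y":0,"z":0.002,"yaw":0},{"grip":0.02,"x":0,"y":0,"z":0.002,"yaw":0}]'
```

```text
time_s: 4.73
ee_pos: [605.5, -58.0, 25.2]
ee_rot: [180.0, 0.1, 178.5]
force: [-2.2, 0.4, 11.0]
gripper_width: 33.7
gripper_force: 20.0
```

```bash
python3 -m crank '[{"grip":0.065,"x":0,"y":0,"z":0,"yaw":0},{"grip":0.065,"x":0,"y":0,"z":0,"yaw":0},{"grip":0.065,"x":0,"y":0,"z":0,"yaw":0},{"grip":0.065,"x":0,"y":0,"z":0,"yaw":0},{"grip":0.065,"x":0,"y":0,"z":-0.004,"yaw":0}]'
python3 -m crank '[{"grip":0.065,"x":0,"y":0,"z":-0.02,"yaw":0},{"grip":0.065,"x":0,"y":0,"z":-0.045,"yaw":0},{"grip":0.065,"x":0,"y":0,"z":-0.075,"yaw":0},{"grip":0.08,"x":0.03,"y":0,"z":-0.095,"yaw":0.1},{"grip":0.08,"x":0.06,"y":0,"z":-0.1,"yaw":0.21}]'
for i in 1 2 3 4; do python3 -m crank '[{"grip":0.08,"x":0,"y":0,"z":0,"yaw":0.12},{"grip":0.08,"x":0,"y":0,"z":0,"yaw":0.24},{"grip":0.08,"x":0,"y":0,"z":0,"yaw":0.36},{"grip":0.08,"x":0,"y":0,"z":0,"yaw":0.48},{"grip":0.08,"x":0,"y":0,"z":0,"yaw":0.6}]' >/dev/null; done
python3 -c "
from h import *
go(422.5,-75.2,17,11.8)
f=np.array(grab_frame('wrist'));cv2.imwrite('pics/w2.png',f[:,:,::-1])"
```

```text
time_s: 5.15
ee_pos: [604.3, -57.9, 26.1]
ee_rot: [180.0, -0.1, 178.5]
force: [0.1, 0.3, -0.1]
gripper_width: 63.7
gripper_force: 0.0
time_s: 5.57
ee_pos: [547.6, -56.6, 130.6]
ee_rot: [179.9, 0.5, 166.2]
force: [0.3, -0.4, 0.0]
gripper_width: 75.3
gripper_force: 0.0
t7.23 pos [545.  -56.3 127.1] yaw 28.6 w 80.2 F 0.0 q6 54| x -0.1166 y -0.0420 z 0.1101 yaw 0.293
```

```bash
python3 -m crank '[{"grip":0.08,"x":-0.025,"y":-0.009,"z":0.005,"yaw":0.06},{"grip":0.08,"x":-0.05,"y":-0.018,"z":0.015,"yaw":0.12},{"grip":0.08,"x":-0.075,"y":-0.027,"z":0.03,"yaw":0.18},{"grip":0.08,"x":-0.1,"y":-0.036,"z":0.045,"yaw":0.24},{"grip":0.08,"x":-0.117,"y":-0.042,"z":0.055,"yaw":0.293}]'
python3 -c "
from h import *
go(422.5,-75.2,17,11.8)"
```

```text
time_s: 7.7
ee_pos: [418.9, -76.0, 70.9]
ee_rot: [-179.9, 0.2, 12.1]
force: [-1.0, 0.1, -0.2]
gripper_width: 80.2
gripper_force: 0.0
t7.70 pos [418.9 -76.   70.9] yaw 12.1 w 80.2 F 0.0 q6 66| x 0.0037 y -0.0000 z 0.0539 yaw 0.006
```

```bash
python3 -m crank '[{"grip":0.08,"x":0,"y":0,"z":0.02,"yaw":0},{"grip":0.08,"x":0,"y":0,"z":0.035,"yaw":0},{"grip":0.08,"x":0,"y":0,"z":0.047,"yaw":0},{"grip":0.08,"x":0,"y":0,"z":0.054,"yaw":0},{"grip":0.08,"x":0,"y":0,"z":0.055,"yaw":0}]'
for i in 1 2; do python3 -m crank '[{"grip":0.02,"x":0,"y":0,"z":0,"yaw":0},{"grip":0.02,"x":0,"y":0,"z":0,"yaw":0},{"grip":0.02,"x":0,"y":0,"z":0,"yaw":0},{"grip":0.02,"x":0,"y":0,"z":0,"yaw":0},{"grip":0.02,"x":0,"y":0,"z":0,"yaw":0}]' 20; done
python3 -c "
from h import *
go(607.5,225.5,90,2.2)"
```

```text
time_s: 8.12
ee_pos: [421.6, -76.0, 16.0]
ee_rot: [-179.9, 0.1, 12.2]
force: [-0.4, 0.4, -0.0]
gripper_width: 79.8
gripper_force: 0.0
time_s: 8.53
ee_pos: [422.6, -76.2, 17.4]
ee_rot: [180.0, -0.1, 12.1]
force: [0.7, 0.7, -0.4]
gripper_width: 49.5
gripper_force: 0.0
time_s: 8.95
ee_pos: [422.3, -76.1, 17.1]
ee_rot: [-180.0, -0.0, 12.1]
force: [-0.3, 0.4, 3.5]
gripper_width: 33.7
gripper_force: 20.0
t8.95 pos [422.3 -76.1  17.1] yaw 12.1 w 33.7 F 20.0 q6 66| x 0.2445 y -0.2559 z -0.0729 yaw 0.173
```

```bash
python3 -m crank '[{"grip":0.02,"x":0,"y":0,"z":-0.015,"yaw":0},{"grip":0.02,"x":0.005,"y":-0.005,"z":-0.035,"yaw":0},{"grip":0.02,"x":0.018,"y":-0.019,"z":-0.06,"yaw":0},{"grip":0.02,"x":0.036,"y":-0.038,"z":-0.07,"yaw":0},{"grip":0.02,"x":0.056,"y":-0.058,"z":-0.073,"yaw":0}]'
python3 -m crank '[{"grip":0.02,"x":0.02,"y":-0.021,"z":0,"yaw":0},{"grip":0.02,"x":0.04,"y":-0.042,"z":0,"yaw":0},{"grip":0.02,"x":0.06,"y":-0.063,"z":0,"yaw":0},{"grip":0.02,"x":0.08,"y":-0.084,"z":0,"yaw":0},{"grip":0.02,"x":0.1,"y":-0.105,"z":0,"yaw":0}]'
python3 -m crank '[{"grip":0.02,"x":0.02,"y":-0.021,"z":0,"yaw":0.04},{"grip":0.02,"x":0.04,"y":-0.042,"z":0,"yaw":0.08},{"grip":0.02,"x":0.06,"y":-0.063,"z":0,"yaw":0.12},{"grip":0.02,"x":0.08,"y":-0.084,"z":0,"yaw":0.16},{"grip":0.02,"x":0.088,"y":-0.093,"z":0,"yaw":0.173}]'
python3 -c "
from h import *
go(607.5,225.5,90,2.2)
f=np.array(grab_frame('wrist'));cv2.imwrite('pics/w3.png',f[:,:,::-1])
go(607.5,225.5,25,2.2)"
```

```text
time_s: 9.37
ee_pos: [465.9, -7.4, 91.8]
ee_rot: [179.9, -0.2, 12.1]
force: [0.4, -0.9, -2.4]
gripper_width: 34.3
gripper_force: 20.0
time_s: 9.78
ee_pos: [540.6, 117.2, 89.3]
ee_rot: [180.0, 0.1, 12.1]
force: [-0.4, -0.4, -1.9]
gripper_width: 34.2
gripper_force: 20.0
time_s: 10.2
ee_pos: [608.6, 228.5, 89.0]
ee_rot: [-179.9, -0.1, 2.2]
force: [1.1, 0.7, -1.9]
gripper_width: 34.1
gripper_force: 20.0
t10.20 pos [608.6 228.5  89. ] yaw 2.2 w 34.1 F 20.0 q6 107| x -0.0012 y 0.0030 z -0.0010 yaw 0.001
t10.25 pos [609.  229.4  88.9] yaw 2.3 w 34.2 F 20.0 q6 107| x -0.0017 y 0.0038 z 0.0639 yaw 0.001
```

View pics/w3.png

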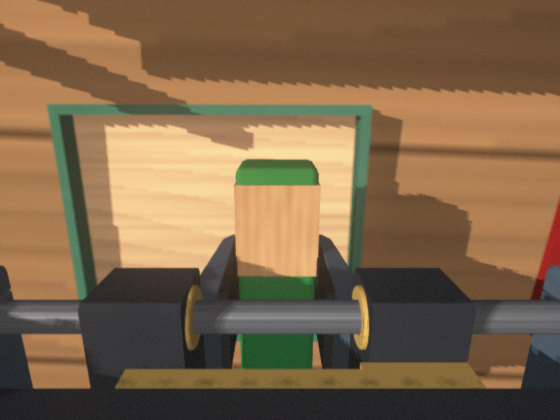

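Bar (277,220) is level inside the green tray's right half, with its walls clear at x≈360. Setting it down.

```bash
python3 -m crank '[{"grip":0.02,"x":-0.001,"y":0.002,"z":0.016,"yaw":0},{"grip":0.02,"x":-0.002,"y":0.003,"z":0.032,"yaw":0},{"grip":0.02,"x":-0.002,"y":0.003,"z":0.046,"yaw":0},{"grip":0.02,"x":-0.002,"y":0.003,"z":0.056,"yaw":0},{"grip":0.02,"x":-0.002,"y":0.003,"z":0.062,"yaw":0}]'
python3 -m crank '[{"grip":0.02,"x":0,"y":0,"z":0.001,"yaw":0},{"grip":0.02,"x":0,"y":0,"z":0.002,"yaw":0},{"grip":0.02,"x":0,"y":0,"z":0.003,"yaw":0},{"grip":0.02,"x":0,"y":0,"z":0.004,"yaw":0},{"grip":0.02,"x":0,"y":0,"z":0.004,"yaw":0}]'
```

```text
time_s: 10.67
ee_pos: [603.8, 221.6, 26.0]
ee_rot: [179.9, 0.2, 2.2]
force: [0.0, 0.8, -1.6]
gripper_width: 34.1
gripper_force: 20.0
time_s: 11.08
ee_pos: [605.4, 222.4, 24.5]
ee_rot: [-180.0, -0.1, 2.2]
force: [0.5, -0.3, -1.8]
gripper_width: 34.1
gripper_force: 20.0
```

```bash
python3 -m crank '[{"grip":0.02,"x":0,"y":0,"z":0.001,"yaw":0},{"grip":0.02,"x":0,"y":0,"z":0.001,"yaw":0},{"grip":0.02,"x":0,"y":0,"z":0.0015,"yaw":0},{"grip":0.02,"x":0,"y":0,"z":0.002,"yaw":0},{"grip":0.02,"x":0,"y":0,"z":0.002,"yaw":0}]'
```

```text
time_s: 11.5
ee_pos: [605.2, 222.4, 23.1]
ee_rot: [-180.0, -0.0, 2.2]
force: [-2.4, -0.9, 4.9]
gripper_width: 34.0
gripper_force: 20.0
```

```bash
python3 -m crank '[{"grip":0.052,"x":0,"y":0,"z":0,"yaw":0},{"grip":0.052,"x":0,"y":0,"z":0,"yaw":0},{"grip":0.052,"x":0,"y":0,"z":0,"yaw":0},{"grip":0.052,"x":0,"y":0,"z":0,"yaw":0},{"grip":0.052,"x":0,"y":0,"z":-0.004,"yaw":0}]'
python3 -m crank '[{"grip":0.052,"x":0,"y":0,"z":-0.02,"yaw":0},{"grip":0.052,"x":0,"y":0,"z":-0.045,"yaw":0},{"grip":0.052,"x":0,"y":0,"z":-0.075,"yaw":0},{"grip":0.08,"x":-0.005,"y":0.01,"z":-0.095,"yaw":0},{"grip":0.08,"x":-0.015,"y":0.03,"z":-0.1,"yaw":0}]'
python3 -m crank '[{"grip":0.08,"x":-0.015,"y":0.03,"z":0,"yaw":0},{"grip":0.08,"x":-0.03,"y":0.06,"z":0,"yaw":0},{"grip":0.08,"x":-0.045,"y":0.09,"z":0,"yaw":0},{"grip":0.08,"x":-0.06,"y":0.12,"z":0,"yaw":0},{"grip":0.08,"x":-0.075,"y":0.15,"z":0,"yaw":0}]'
python3 -m crank '[{"grip":0.08,"x":-0.015,"y":0.03,"z":0,"yaw":0},{"grip":0.08,"x":-0.03,"y":0.06,"z":0,"yaw":0},{"grip":0.08,"x":-0.045,"y":0.09,"z":0,"yaw":0},{"grip":0.08,"x":-0.06,"y":0.12,"z":0,"yaw":0},{"grip":0.08,"x":-0.075,"y":0.15,"z":0,"yaw":0}]'
python3 -c "
from h import *
go(377.4,-256.4,70,15.3)"
```

```text
time_s: 11.92
ee_pos: [604.5, 222.1, 25.2]
ee_rot: [180.0, 0.1, 2.2]
force: [-0.7, 0.2, 0.3]
gripper_width: 51.8
gripper_force: 0.0
time_s: 12.33
ee_pos: [594.4, 193.9, 130.5]
ee_rot: [-179.8, -0.5, 2.3]
force: [1.6, -0.4, 0.3]
gripper_width: 62.2
gripper_force: 0.0
time_s: 12.75
ee_pos: [521.4, 37.8, 126.3]
ee_rot: [-180.0, -0.0, 2.3]
force: [0.9, 0.2, 0.4]
gripper_width: 79.9
gripper_force: 0.0
time_s: 13.17
ee_pos: [452.3, -115.1, 126.4]
ee_rot: [180.0, -0.0, 2.2]
force: [0.4, -0.7, -0.2]
gripper_width: 80.0
gripper_force: 0.0
t13.17 pos [ 452.3 -115.1  126.4] yaw 2.2 w 80.0 F 0.0 q6 72| x -0.0803 y 0.1382 z 0.0564 yaw -0.228
```

```bash
python3 -m crank '[{"grip":0.08,"x":-0.018,"y":0.031,"z":0.01,"yaw":-0.05},{"grip":0.08,"x":-0.036,"y":0.062,"z":0.02,"yaw":-0.1},{"grip":0.08,"x":-0.054,"y":0.093,"z":0.035,"yaw":-0.15},{"grip":0.08,"x":-0.072,"y":0.124,"z":0.05,"yaw":-0.2},{"grip":0.08,"x":-0.08,"y":0.138,"z":0.055,"yaw":-0.228}]'
python3 -c "
from h import *
grab_frame('wrist')
go(377.4,-256.4,17,15.3)"
```

```text
time_s: 13.58
ee_pos: [376.0, -257.0, 69.7]
ee_rot: [-179.9, 0.1, 15.3]
force: [0.5, 0.3, 0.6]
gripper_width: 80.3
gripper_force: 0.0
t13.63 pos [ 375.6 -257.9   69.5] yaw 15.2 w 79.7 F 0.0 q6 39| x 0.0021 y -0.0010 z 0.0525 yaw -0.001
```

```bash
python3 -m crank '[{"grip":0.08,"x":0.002,"y":-0.001,"z":0.02,"yaw":0},{"grip":0.08,"x":0.002,"y":-0.001,"z":0.035,"yaw":0},{"grip":0.08,"x":0.002,"y":-0.001,"z":0.045,"yaw":0},{"grip":0.08,"x":0.002,"y":-0.001,"z":0.051,"yaw":0},{"grip":0.08,"x":0.002,"y":-0.001,"z":0.053,"yaw":0}]'
for i in 1 2; do python3 -m crank '[{"grip":0.02,"x":0,"y":0,"z":0,"yaw":0},{"grip":0.02,"x":0,"y":0,"z":0,"yaw":0},{"grip":0.02,"x":0,"y":0,"z":0,"yaw":0},{"grip":0.02,"x":0,"y":0,"z":0,"yaw":0},{"grip":0.02,"x":0,"y":0,"z":0,"yaw":0}]' 20; done
python3 -m crank '[{"grip":0.02,"x":0,"y":0,"z":-0.02,"yaw":0},{"grip":0.02,"x":0,"y":0,"z":-0.045,"yaw":0},{"grip":0.02,"x":0,"y":0,"z":-0.065,"yaw":0},{"grip":0.02,"x":0,"y":0,"z":-0.08,"yaw":0},{"grip":0.02,"x":0,"y":0,"z":-0.085,"yaw":0}]'
python3 -c "
from h import *
go(604,306,100,2.2)"
```

```text
time_s: 14.05
ee_pos: [380.1, -252.9, 17.5]
ee_rot: [-179.9, 0.0, 15.3]
force: [0.1, 0.1, 0.8]
gripper_width: 79.7
gripper_force: 0.0
time_s: 14.47
ee_pos: [380.4, -253.5, 18.4]
ee_rot: [180.0, -0.0, 15.3]
force: [-0.3, -0.3, -0.2]
gripper_width: 49.8
gripper_force: 0.0
time_s: 14.88
ee_pos: [380.4, -253.7, 18.2]
ee_rot: [180.0, -0.0, 15.3]
force: [0.4, -1.4, 3.4]
gripper_width: 33.7
gripper_force: 20.0
time_s: 15.3
ee_pos: [380.8, -253.7, 104.7]
ee_rot: [179.9, -0.1, 15.3]
force: [0.3, 0.8, -0.9]
gripper_width: 33.7
gripper_force: 20.0
t15.30 pos [ 380.8 -253.7  104.7] yaw 15.3 w 33.7 F 20.0 q6 40| x 0.3628 y -0.4811 z 0.0047 yaw 0.228
```

```bash
for i in 1 2 3; do python3 -m crank '[{"grip":0.02,"x":0.018,"y":-0.024,"z":0,"yaw":0},{"grip":0.02,"x":0.036,"y":-0.048,"z":0,"yaw":0},{"grip":0.02,"x":0.054,"y":-0.072,"z":0,"yaw":0},{"grip":0.02,"x":0.072,"y":-0.096,"z":0,"yaw":0},{"grip":0.02,"x":0.091,"y":-0.12,"z":0,"yaw":0}]'; done
python3 -m crank '[{"grip":0.02,"x":0.022,"y":-0.029,"z":0,"yaw":0.05},{"grip":0.02,"x":0.044,"y":-0.058,"z":0,"yaw":0.1},{"grip":0.02,"x":0.066,"y":-0.087,"z":0.005,"yaw":0.15},{"grip":0.02,"x":0.084,"y":-0.112,"z":0.01,"yaw":0.2},{"grip":0.02,"x":0.09,"y":-0.121,"z":0.015,"yaw":0.228}]'
python3 -c "
from h import *
f=np.array(grab_frame('wrist'));cv2.imwrite('pics/w4.png',f[:,:,::-1])
go(604,306,26,2.2)"
```

```text
time_s: 15.72
ee_pos: [435.5, -112.0, 101.9]
ee_rot: [-179.9, 0.1, 15.3]
force: [0.1, 0.0, -1.7]
gripper_width: 33.8
gripper_force: 20.0
time_s: 16.13
ee_pos: [491.5, 27.7, 101.7]
ee_rot: [-180.0, 0.2, 15.3]
force: [0.6, -0.2, -0.7]
gripper_width: 33.7
gripper_force: 20.0
time_s: 16.55
ee_pos: [547.7, 167.2, 101.5]
ee_rot: [-180.0, 0.2, 15.3]
force: [0.3, -0.8, -1.4]
gripper_width: 33.7
gripper_force: 20.0
time_s: 16.97
ee_pos: [604.1, 310.6, 85.9]
ee_rot: [-179.9, 0.0, 2.2]
force: [-0.3, -0.6, -0.7]
gripper_width: 33.7
gripper_force: 20.0
t17.02 pos [603.4 310.5  84.5] yaw 2.2 w 34.3 F 20.0 q6 114| x 0.0005 y 0.0045 z 0.0585 yaw 0.001
```

View pics/w4.png

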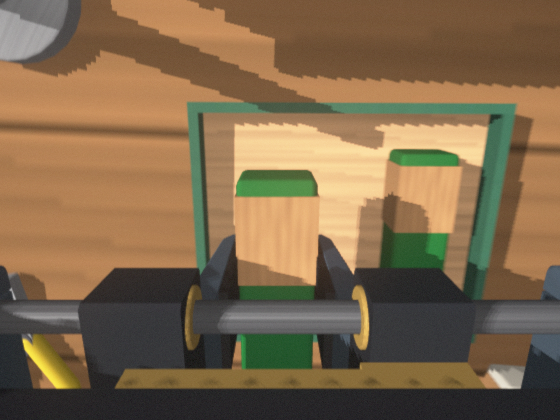

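The first bar (420,215) lies flat on the right of the green tray. The second (277,230) is over the left half, a little close to the wall, so I'm shifting it 4 mm and lowering.

```bash
python3 -m crank '[{"grip":0.02,"x":0,"y":0.002,"z":0.014,"yaw":0},{"grip":0.02,"x":0,"y":0.004,"z":0.028,"yaw":0},{"grip":0.02,"x":0,"y":0.004,"z":0.042,"yaw":0},{"grip":0.02,"x":0,"y":0.004,"z":0.052,"yaw":0},{"grip":0.02,"x":0,"y":0.004,"z":0.057,"yaw":0}]'
python3 -m crank '[{"grip":0.02,"x":0,"y":0,"z":0.001,"yaw":0},{"grip":0.02,"x":0,"y":0,"z":0.002,"yaw":0},{"grip":0.02,"x":0,"y":0,"z":0.002,"yaw":0},{"grip":0.02,"x":0,"y":0,"z":0.003,"yaw":0},{"grip":0.02,"x":0,"y":0,"z":0.003,"yaw":0}]'
```

```text
time_s: 17.43
ee_pos: [602.0, 301.1, 28.4]
ee_rot: [179.9, 0.3, 2.2]
force: [-0.3, -1.1, -0.9]
gripper_width: 34.0
gripper_force: 20.0
time_s: 17.85
ee_pos: [603.9, 302.5, 28.6]
ee_rot: [-180.0, -0.1, 2.2]
force: [-0.3, -0.1, -1.0]
gripper_width: 34.2
gripper_force: 20.0
```

```bash
python3 -m crank '[{"grip":0.02,"x":0,"y":0,"z":0.001,"yaw":0},{"grip":0.02,"x":0,"y":0,"z":0.002,"yaw":0},{"grip":0.02,"x":0,"y":0,"z":0.003,"yaw":0},{"grip":0.02,"x":0,"y":0,"z":0.003,"yaw":0},{"grip":0.02,"x":0,"y":0,"z":0.003,"yaw":0}]'
python3 -m crank '[{"grip":0.02,"x":0,"y":0,"z":0.001,"yaw":0},{"grip":0.02,"x":0,"y":0,"z":0.001,"yaw":0},{"grip":0.02,"x":0,"y":0,"z":0.0015,"yaw":0},{"grip":0.02,"x":0,"y":0,"z":0.0015,"yaw":0},{"grip":0.02,"x":0,"y":0,"z":0.0015,"yaw":0}]'
```

```text
time_s: 18.27
ee_pos: [603.5, 302.3, 24.9]
ee_rot: [180.0, 0.0, 2.2]
force: [-0.2, 0.6, -1.9]
gripper_width: 33.9
gripper_force: 20.0
time_s: 18.68
ee_pos: [603.8, 302.5, 24.2]
ee_rot: [-180.0, -0.0, 2.2]
force: [-0.9, -0.7, 5.4]
gripper_width: 33.9
gripper_force: 20.0
```

```bash
python3 -m crank '[{"grip":0.052,"x":0,"y":0,"z":0,"yaw":0},{"grip":0.052,"x":0,"y":0,"z":0,"yaw":0},{"grip":0.052,"x":0,"y":0,"z":0,"yaw":0},{"grip":0.052,"x":0,"y":0,"z":0,"yaw":0},{"grip":0.052,"x":0,"y":0,"z":-0.004,"yaw":0}]'
python3 -m crank '[{"grip":0.052,"x":0,"y":0,"z":-0.02,"yaw":0},{"grip":0.052,"x":0,"y":0,"z":-0.05,"yaw":0},{"grip":0.052,"x":0,"y":0,"z":-0.09,"yaw":0},{"grip":0.052,"x":0,"y":0,"z":-0.13,"yaw":0},{"grip":0.052,"x":-0.003,"y":0.01,"z":-0.17,"yaw":0}]'
for i in 1 2 3; do python3 -m crank '[{"grip":0.052,"x":-0.006,"y":0.03,"z":-0.005,"yaw":0},{"grip":0.052,"x":-0.012,"y":0.06,"z":-0.01,"yaw":0},{"grip":0.052,"x":-0.018,"y":0.09,"z":-0.013,"yaw":0},{"grip":0.052,"x":-0.024,"y":0.12,"z":-0.013,"yaw":0},{"grip":0.052,"x":-0.03,"y":0.15,"z":-0.013,"yaw":0}]' >/dev/null; done
python3 -m crank '[{"grip":0.052,"x":-0.006,"y":0.03,"z":0,"yaw":-0.035},{"grip":0.052,"x":-0.012,"y":0.06,"z":0,"yaw":-0.07},{"grip":0.052,"x":-0.02,"y":0.09,"z":0,"yaw":-0.105},{"grip":0.052,"x":-0.025,"y":0.115,"z":0,"yaw":-0.14},{"grip":0.052,"x":-0.03,"y":0.13,"z":0,"yaw":-0.169}]'
python3 -c "
from h import *
go(500,-290,230,11.9)
for n in ('wrist','top'):
    f=np.array(grab_frame(n));np.save('pics/%s5.npy'%n,f);cv2.imwrite('pics/%s5.png'%n,f[:,:,::-1]);np.save('pics/m%s5.npy'%n,camera_model(n),allow_pickle=True)
go(500,-290,230,11.9)"
```

```text
time_s: 19.1
ee_pos: [603.0, 302.0, 26.5]
ee_rot: [180.0, 0.1, 2.2]
force: [-0.6, -0.4, 0.1]
gripper_width: 51.8
gripper_force: 0.0
time_s: 19.52
ee_pos: [601.0, 293.4, 199.2]
ee_rot: [-179.9, -0.0, 2.3]
force: [0.3, 0.5, -0.5]
gripper_width: 51.5
gripper_force: 0.0
time_s: 21.18
ee_pos: [503.0, -294.7, 236.6]
ee_rot: [179.9, -0.0, 11.9]
force: [-0.1, 0.1, -0.2]
gripper_width: 52.1
gripper_force: 0.0
t21.18 pos [ 503.  -294.7  236.6] yaw 11.9 w 52.1 F 0.0 q6 47| x -0.0020 y -0.0052 z 0.0066 yaw -0.000
t21.28 pos [ 502.8 -294.3  236.4] yaw 11.7 w 52.0 F 0.0 q6 47| x -0.0019 y -0.0048 z 0.0064 yaw -0.003
```

View pics/wrist5.png

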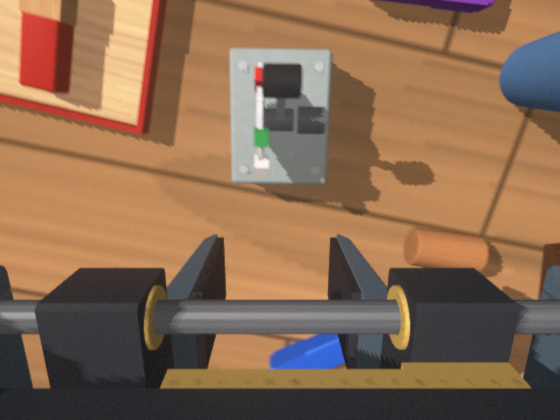

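View pics/top5.png

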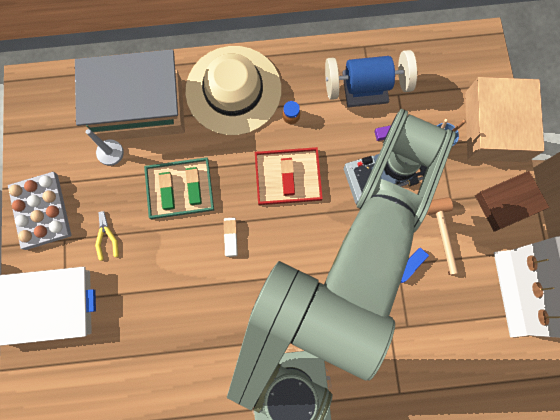

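Wrist view: box corners are about (231,48), (330,49), (232,183), (326,184); knob about (282,80); green mark (262,138). The top view shows all three bars in their trays with the bystanders in place.

Run:
```python
from h import *
f=np.load('pics/wrist5.npy');m=np.load('pics/mwrist5.npy',allow_pickle=True).item()
c=ray(m,[(231,48),(330,49),(232,183),(326,184)],50);print(c.round(1),c.mean(0))
ex=(c[0]+c[1]-c[2]-c[3]);yaw=np.arctan2(ex[1],ex[0]);print('yaw',np.degrees(yaw),np.linalg.norm(ex)/2)
K=(f[50:105,255:310].max(2)<60).astype(np.uint8);n,l,st,ce=cv2.connectedComponentsWithStats(K)
i=1+np.argmax(st[1:,4]);print(st[i],ce[i]+[255,50]);k=ce[i]+[255,50]
h=np.r_[c.mean(0),50];ex=np.array([np.cos(yaw),np.sin(yaw),0])
for a in np.arange(.6,1.41,.1):
    P=h+88*np.array([0,0,np.cos(a-.7)])+88*np.sin(a-.7)*ex;print(round(a,1),proj(m,P).round(1),P.round(1))
g=(mask(f,'g')[120:150,250:275]);gp=np.argwhere(g)[:,::-1].mean(0)+[250,120]
print('green',gp,'pred',proj(m,h+55*np.array([0,0,np.cos(.2)])-55*np.sin(.2)*ex+14.5*np.array([-ex[1],ex[0],0])))
```

```text
[[ 617.9 -233.6]
 [ 634.6 -317. ]
 [ 501.8 -254.8]
 [ 519.1 -342.2]] [ 568.32983934 -286.90162383]
yaw 11.33225548064036 118.09509598130558
[  9  30  36  18 482] [281.61618257  89.34439834]
0.6 [281.  137.7] [ 559.7 -288.6  137.6]
0.7 [281.2 124.5] [ 568.3 -286.9  138. ]
0.8 [281.4 110.9] [ 576.9 -285.2  137.6]
0.9 [281.5  97.4] [ 585.5 -283.5  136.2]
1.0 [281.6  84. ] [ 593.8 -281.8  134.1]
1.1 [281.7  71.1] [ 601.9 -280.2  131.1]
1.2 [281.8  59. ] [ 609.7 -278.6  127.2]
1.3 [281.8  47.9] [ 617.  -277.1  122.6]
1.4 [281.8  38. ] [ 623.9 -275.8  117.3]
green [261.52719665 137.18410042] pred [261.54985087 136.51146507]
```

```bash
python3 -m crank '[{"grip":0.056,"x":0.025,"y":0.001,"z":0,"yaw":0},{"grip":0.056,"x":0.05,"y":0.003,"z":0,"yaw":0.005},{"grip":0.056,"x":0.075,"y":0.005,"z":0.01,"yaw":0.01},{"grip":0.056,"x":0.09,"y":0.006,"z":0.03,"yaw":0.01},{"grip":0.056,"x":0.094,"y":0.006,"z":0.05,"yaw":0.01}]'
python3 -m crank '[{"grip":0.056,"x":0,"y":0,"z":0,"yaw":0},{"grip":0.056,"x":0,"y":0,"z":0,"yaw":0},{"grip":0.056,"x":0,"y":0,"z":0,"yaw":0},{"grip":0.056,"x":0,"y":0,"z":0,"yaw":0},{"grip":0.056,"x":0,"y":0,"z":0,"yaw":0}]' >/dev/null
python3 -c "
from h import *
go(595.5,-281.5,129,11.3)"
```

```text
time_s: 21.7
ee_pos: [600.0, -276.8, 186.4]
ee_rot: [179.9, -0.2, 11.4]
force: [-0.2, 1.2, -0.3]
gripper_width: 55.6
gripper_force: 0.0
t22.12 pos [ 597.  -278.7  188.3] yaw 11.3 w 56.0 F 0.0 q6 53| x -0.0020 y 0.0024 z 0.0593 yaw 0.000
```

```bash
python3 -m crank '[{"grip":0.056,"x":-0.002,"y":0.0024,"z":0.015,"yaw":0},{"grip":0.056,"x":-0.002,"y":0.0024,"z":0.03,"yaw":0},{"grip":0.056,"x":-0.002,"y":0.0024,"z":0.045,"yaw":0},{"grip":0.056,"x":-0.002,"y":0.0024,"z":0.055,"yaw":0},{"grip":0.056,"x":-0.002,"y":0.0024,"z":0.059,"yaw":0}]'
for i in 1 2; do python3 -m crank '[{"grip":0.015,"x":0,"y":0,"z":0,"yaw":0},{"grip":0.015,"x":0,"y":0,"z":0,"yaw":0},{"grip":0.015,"x":0,"y":0,"z":0,"yaw":0},{"grip":0.015,"x":0,"y":0,"z":0,"yaw":0},{"grip":0.015,"x":0,"y":0,"z":0,"yaw":0}]' 12; done
python3 -c "
from h import *
go(551.2,-290.3,131.2,11.3)"
```

```text
time_s: 22.53
ee_pos: [594.5, -281.1, 126.5]
ee_rot: [-179.9, 0.1, 11.3]
force: [-0.3, 0.0, 0.1]
gripper_width: 56.4
gripper_force: 0.0
time_s: 22.95
ee_pos: [595.1, -277.9, 128.4]
ee_rot: [-179.6, -0.1, 11.2]
force: [-1.7, 13.7, 7.2]
gripper_width: 25.7
gripper_force: 12.3
time_s: 23.37
ee_pos: [595.1, -277.9, 128.4]
ee_rot: [-179.7, -0.0, 11.3]
force: [-1.7, 8.4, 4.8]
gripper_width: 25.7
gripper_force: 12.0
t23.37 pos [ 595.1 -277.9  128.4] yaw 11.3 w 25.7 F 12.0 q6 52| x -0.0455 y 0.0035 z -0.0028 yaw -0.000
```

```bash
python3 -m crank '[{"grip":0.015,"x":-0.005,"y":-0.003,"z":-0.001,"yaw":0},{"grip":0.015,"x":-0.014,"y":-0.003,"z":-0.0025,"yaw":0},{"grip":0.015,"x":-0.024,"y":-0.003,"z":-0.004,"yaw":0},{"grip":0.015,"x":-0.035,"y":-0.003,"z":-0.0035,"yaw":0},{"grip":0.015,"x":-0.045,"y":-0.003,"z":-0.0025,"yaw":0}]'
python3 -m crank '[{"grip":0.015,"x":0,"y":0,"z":0,"yaw":0},{"grip":0.015,"x":0,"y":0,"z":0,"yaw":0},{"grip":0.015,"x":0,"y":0,"z":0,"yaw":0},{"grip":0.015,"x":0,"y":0,"z":0,"yaw":0},{"grip":0.015,"x":0,"y":0,"z":0,"yaw":0}]'
python3 -m crank '[{"grip":0.056,"x":0,"y":0,"z":0,"yaw":0},{"grip":0.056,"x":0,"y":0,"z":0,"yaw":0},{"grip":0.056,"x":0,"y":0,"z":0,"yaw":0},{"grip":0.056,"x":0,"y":0,"z":0,"yaw":0},{"grip":0.056,"x":0,"y":0,"z":0,"yaw":0}]'
python3 -m crank '[{"grip":0.056,"x":0,"y":0,"z":-0.02,"yaw":0},{"grip":0.056,"x":0,"y":0,"z":-0.05,"yaw":0},{"grip":0.056,"x":0,"y":0,"z":-0.08,"yaw":0},{"grip":0.056,"x":-0.02,"y":0,"z":-0.1,"yaw":0},{"grip":0.056,"x":-0.05,"y":0,"z":-0.105,"yaw":0}]'
python3 -m crank '[{"grip":0.056,"x":0,"y":0,"z":0,"yaw":0},{"grip":0.056,"x":0,"y":0,"z":0,"yaw":0},{"grip":0.056,"x":0,"y":0,"z":0,"yaw":0},{"grip":0.056,"x":0,"y":0,"z":0,"yaw":0},{"grip":0.056,"x":0,"y":0,"z":0,"yaw":0}]'
python3 - <<'E'
from h import *
m=camera_model('wrist');f=np.array(grab_frame('wrist'));cv2.imwrite('pics/w6.png',f[:,:,::-1])
yaw=np.radians(11.5);ex=np.array([np.cos(yaw),np.sin(yaw),0]);h=np.array([568.8,-284,50.])
for a in (.3,.4,.5,.6,.7):
    print(a,proj(m,h+88*np.array([0,0,np.cos(a-.7)])+88*np.sin(a-.7)*ex).round(1))
print('green pred',proj(m,h+55*np.array([0,0,np.cos(.2)])-55*np.sin(.2)*ex+14.5*np.array([-ex[1],ex[0],0])))
E
```

```text
time_s: 23.78
ee_pos: [550.0, -286.5, 130.9]
ee_rot: [-179.9, -0.1, 11.3]
force: [1.9, 4.2, 0.5]
gripper_width: 26.1
gripper_force: 12.0
time_s: 24.2
ee_pos: [548.6, -286.7, 130.6]
ee_rot: [-179.9, 0.2, 11.3]
force: [-5.5, 3.5, 7.8]
gripper_width: 26.0
gripper_force: 12.0
time_s: 24.62
ee_pos: [550.6, -287.4, 129.6]
ee_rot: [180.0, 0.0, 11.3]
force: [-0.2, -0.4, 0.2]
gripper_width: 54.5
gripper_force: 0.0
time_s: 25.03
ee_pos: [504.6, -297.9, 238.7]
ee_rot: [179.7, -0.4, 11.5]
force: [-0.3, -0.9, 0.7]
gripper_width: 55.9
gripper_force: 0.0
time_s: 25.45
ee_pos: [502.1, -296.7, 234.0]
ee_rot: [-179.9, 0.0, 11.4]
force: [0.1, -0.8, -0.2]
gripper_width: 56.1
gripper_force: 0.0
0.3 [276.7 171.7]
0.4 [276.7 160.7]
0.5 [276.6 148.8]
0.6 [276.6 136. ]
0.7 [276.6 122.6]
green pred [257.64175409 135.25616353]
```

View pics/w6.png

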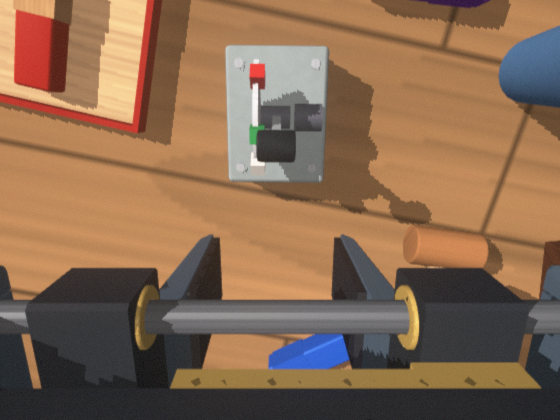

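The knob is centred at about (276,146), which matches a lever angle of about 0.52 rad. The green mark (257,134) is where I predicted it, so I'm handing in.

```bash
python3 -c "
from workcell import *
print(job_done())"
```

```text
the job is handed in; nothing more can be done
None
```

I handed the job in at about 25.5 s; no verdict came back. Both green bars were set down flat in the green tray and the red bar in the red tray, the lever measured about 0.52 rad (target 0.5), and the white bar, pliers and mallet looked unmoved.

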